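Tape the rover's stand-off from the datum bar

TASK

Measure the rover's stand-off for its range-sensor check: hook the end of the tape measure over the far edge of the datum bar and draw the case back against its spring, straight along the rover's centreline, until its heel bears lightly on the rubber pad of the rover's bumper. Then press the lock tab fully down and leave the tape standing there flat on the bench, still hooked, its heel at the pad and its blade locked, so that I can read it. Go gently on the hook, the bumper and the tab, and leave everything else on the bench where it is.

Things in the scene. Friction and masses are not known exactly. Their poses are not given: they have to be found in the camera images.
- tape: The tape measure, standing on its flat rubber sole. Grey case 76 long (local x, from -38 at the nose to +38 at the heel), 38 wide (local y, flat sides), 66 high; mass about 0.5 kg. Origin: centre of its underside, z up. The blade leaves the nose towards local -x, its underside 11 above the sole. The sole grips the bench better than the spring pulls, so a case set down and let go stays put.
- tape_hook (a point): On the end hook of the blade: the middle of that face of the hook lip which looks back to the case. The lip is 24 wide, 2 thick and hangs from the blade down to 2 above the sole's level; this point is 5.5 above the sole's level, on the case's centreline. With the blade fully in it stands 28 ahead of the nose (local x = -66 of the case), which is as far in as it goes.
- tape_blade (a joint): How far the blade has been drawn out, m: 0 = fully in (28 mm showing), at most 0.235. Its spring pulls it in with about 1.9 N when in and 2.7 N at 0.2. The blade is stiff and straight.
- tape_lock (a joint): Travel of the lock tab, m: 0 = up (blade runs free), 0.005 = fully down against its stop (blade held). It is stiff: it starts to move at about 8 N and needs about 13 N to go fully down, stays where it is left, and has a hard stop.
- tape_lock_top (a point): Centre of the lock tab's top face. The tab is 22 x 22, stands 10 proud of the case's flat top when up (76 above the sole), 5 proud when fully down; it is at local x = -18 of the case, towards the nose. It is pressed straight down.
- tape_heel (a point): Centre of the case's flat heel, 30 above the sole (local x = +38 of the case).
- bar: The datum bar: a flat aluminium bar screwed to the bench, 12 wide (local x), 300 long (local y), 9 high, with a low screw lug at each end. Origin: centre of its underside. Local +x points to the rover; the far edge, away from the rover, is the face at local x = -6 mm, upright and square, with open bench behind it.
- rover: The four-wheeled black rover, braked, nose to the bar (local -x; same heading as the bar within 0.025 rad). Origin: on the bench below the centre of its nose plate, z up; centreline local y = 0. Chassis 300 long, 330 over the wheels, 180 high, round scanner on top to 230. Its bumper stands ahead of the nose (see rover_pad_back). 
- rover_pad_back (a point): On the rover's centreline, 85 ahead of its origin, 30 above the bench: marks the flat rubber buffer pad (70 wide, 34 high, facing the bar, 13 to 47 above the bench) on the middle of the bumper tube (260 long). The bumper sits in slotted brackets clamped wherever last set, so the pad's face stands anywhere from 0 to 12 mm nearer the bar than this point. It does not yield.
- driver: Bystander: a screwdriver, 200 long, orange handle; origin at mid length on the bench (mm).
- wrench: Bystander: a 180 mm steel wrench lying flat; origin at its middle (mm).
- screw_jar: Bystander: a small glass jar of diameter 44, 50 high, steel cap; origin at the centre of its underside (mm).
- gearmotor: Bystander: a small gear motor lying on its side, 90 long, diameter 37; origin below its middle (mm).
- battery: Bystander: a blue battery pack 135 x 44 x 30; origin at the centre of its underside (mm).

How it is judged:
On the way, in this order (a step that is already met when the one before it is completed fails the run):
1. the hook has caught on the far edge of the bar and the blade is drawn out by more than 20 mm (x of tape_hook in the frame of bar between -0.009 and -0.0045 m and z of tape_hook in the frame of bar below 0.0105 m and y of tape_hook in the frame of bar between -0.14 and 0.14 m and value of joint tape_blade above 0.02 m and contact force between tape and bar above 0.8 N), for 0.2 s.
2. with the hook still on the edge and the lock still up, the heel bears on the bumper pad (over 0.8 N) (x of tape_hook in the frame of bar between -0.009 and -0.0045 m and z of tape_hook in the frame of bar below 0.0105 m and y of tape_hook in the frame of bar between -0.14 and 0.14 m and contact force between tape and rover above 0.8 N and x of bumper_c0 in the frame of tape below 0.047 m and value of joint tape_lock below 0.002 m), for 0.2 s.
At the end, for the whole second after the job is handed in: The hook lip lies behind the bar's far edge (within 3 mm, its middle 1 mm or more below the bar's top); the case stands at rest flat on the bench, square to the bar within 4 degrees, on the rover's centreline within 20 mm, heel within 4 mm of the pad; the lock tab is down over 4 of its 5 mm (x of tape_hook in the frame of bar between -0.009 and -0.0045 m and z of tape_hook in the frame of bar below 0.008 m and y of tape_hook in the frame of bar between -0.14 and 0.14 m and value of joint tape_lock above 0.004 m and x of bumper_c0 in the frame of tape below 0.047 m and y of bumper_c0 in the frame of tape between -0.02 and 0.02 m and angle between the x axis of tape and the x axis of bar, either way round below 0.07 rad and angle between tape's own z axis and vertical below 0.05 rad and height (world z) of tape below 0.004 m and linear speed of tape below 0.01 m/s and velocity of joint tape_blade between -0.005 and 0.005 m/s); the robot touches nothing.
It fails at once if the hook or case loads the datum bar with more than 15 N (contact force between tape and bar above 15 N).
It fails at once if anything presses on the rover with more than 20 N (contact force between rover and anything else above 20 N).
It fails at once if the lock tab is pressed with more than 25 N (contact force between anything else and tape_lock_c0 above 25 N).
It fails at once if another thing on the bench is moved by more than 20 mm (distance of any of driver, wrench, screw_jar, gearmotor, battery from where it was at the start of the episode above 0.02 m).
It also fails if it takes over 64 s, if anything falls off the work surface, if the arm or the gripper's body presses on something with over 40 N, if the wrist force passes 120 N, or if a joint passes its speed limit or range.

ROBOT

A 6-joint arm with a two-finger parallel gripper is mounted at the origin on the work surface. World frame = base frame: x ahead of the robot, y to its left, z up, the work surface at z = 0. Lengths are in m, angles in rad, forces in N, time in s.
With the tool pointing down it reaches from about 0.3 to 0.825 m from the base axis. Payload 5.4 kg.
Tool frame: the origin (TCP) lies at the very end of the fingers, on their centre line; the grasp point (between the pads) lies 19 mm behind it; z points along the fingers, x is the direction in which the jaws open and shut, and the axes are right-handed (so a half turn about z gives the same grasp; the last joint's range is limited). The gripper opens to 92 mm and grips with 3 to 60 N. Pads are 20 mm wide; open, the fingers measure 128 mm over their backs; the gripper's body (75 mm by 189 mm) begins 69 mm behind the grasp point.
Start: joints at [1.006, 0.158, 1.597, -0, 1.386, -0.21], TCP at [0.2, 0.539, 0.187] pointing down, gripper open.
Joint ranges: [-2.91, 2.91], [-0.94, 2.29], [0.18, 2.7], [-1.29, 4.43], [0.17, 2.64], [-3, 3]. Speed limits (rad/s): [2.57, 2.57, 3.14, 3.14, 3.14, 3.14].

INTERFACE

Orientations are given as a rotation vector (axis times angle).
In Python, from workcell import bot gives the robot as it stands. Calls block until the motion is done:
- bot.goto(position, orientation): joint-space move of the TCP to a pose.
- bot.line_to(position, rot=None, max_speed=0.15): straight line of the TCP; rot=None keeps the orientation; max_speed is the mean speed in m/s.
- bot.set_joints(angles): joint-space move.
- bot.set_gripper(opening, newtons=None): opening from 0.0 (shut) to 1.0 (fully open); newtons is the grip in N (None keeps the last); returns when the fingers have stopped.
- bot.hold(seconds).
- bot.inverse_kinematics(position, orientation): joint angles nearest the present ones, or None.
- bot.read_camera(name): name is "scene" or "top" or "wrist"; returns a dict with "pixels" (480x640x3 uint8, blue, green, red), "fx", "fy", "cx", "cy" (pixels), "k1" (the pictures are not rectified: a ray, as slopes to the right and down, at radius r is drawn at 1 + k1 r^2 times it, then the intrinsics apply), "R" (3x3) and "t" (3): a world point X has camera coordinates R X + t. Camera axes: x right, y down, z forward; pixel columns grow to the right and rows downward; lengths in m; the calibration is good to about 2 mm. A picture is of the moment at which its call begins. There is no depth.
A pose or a line that the arm cannot do raises bot.MotionError and nothing moves.
- bot.job_done(): hands the job in, once; it reports no verdict.
Readings, each from a call of its own:
- bot.current_clock(): time.
- bot.current_joints(): joint angles.
- bot.current_joint_vel(): joint speeds.
- bot.current_effort(): joint torques, N m.
- bot.current_ee_pos(): TCP position.
- bot.current_tool_rot(): TCP orientation.
- bot.current_contact_force(): force on the tool from outside, world axes, zero at the start.
- bot.current_ft_torque(): the same for the moment, N m.
- bot.current_opening(): opening from 0.0 (shut) to 1.0 (fully open).
Only numpy, scipy, OpenCV 4.12 (cv2) and the standard library are available. Lean on these libraries where they do the work, as an engineer would, in place of code of your own. Each camera call takes 0.05 s, during which the arm holds its last target.

## Working session

There is one attempt and no reset: what is moved stays moved. The work goes in short steps, each a Python script; the robot and the scene stay as the last script left them, time stands still between calls to the robot, and variables do not carry over. Pictures are saved under pics/ and viewed, and the job is handed in when it is done.

```bash
ls; mkdir -p pics; python3 - <<'E'
from workcell import bot
import cv2
for n in ["scene","top","wrist"]:
    c=bot.read_camera(n); cv2.imwrite(f"pics/a_{n}.png",c["pixels"]); print(n,c["fx"],c["cx"],c["cy"],c["k1"],c["R"],c["t"])
print(bot.current_clock(),bot.current_ee_pos(),bot.current_tool_rot(),bot.current_contact_force())
E
```

```text
pics
scene 477.48782805045494 327.98035296210344 244.2710247691218 -0.11999588047632512 [[-0.67551134  0.73734719 -0.0018833 ]
 [ 0.61377456  0.56088274 -0.55559999]
 [-0.40861378 -0.37647002 -0.8314476 ]] [ 0.42560407 -0.23993526  1.15339361]
top 454.03081999080547 314.98639105905573 240.68809341515697 -0.09198679819091288 [[ 1.29033305e-02 -9.99915058e-01  1.83872658e-03]
 [-9.76789433e-01 -1.29980737e-02 -2.13807049e-01]
 [ 2.13812788e-01  9.62774326e-04 -9.76874181e-01]] [-0.09379019  0.56243347  0.76273698]
wrist 404.73974677388753 316.42994811831926 235.74945866849504 -0.043381433672100005 [[ 3.45855975e-01  9.38287276e-01 -7.95547368e-04]
 [ 9.02949616e-01 -3.32599651e-01  2.72138682e-01]
 [ 2.55079664e-01 -9.48391285e-02 -9.62257712e-01]] [-0.57475548 -0.03006131  0.3910539 ]
0.15 [0.19948359 0.53874201 0.18615725] [ 2.57813609e+00  1.79424497e+00 -2.12944785e-03] [-0.11689517 -0.25990844 -0.47621586]
```

View pics/a_scene.png

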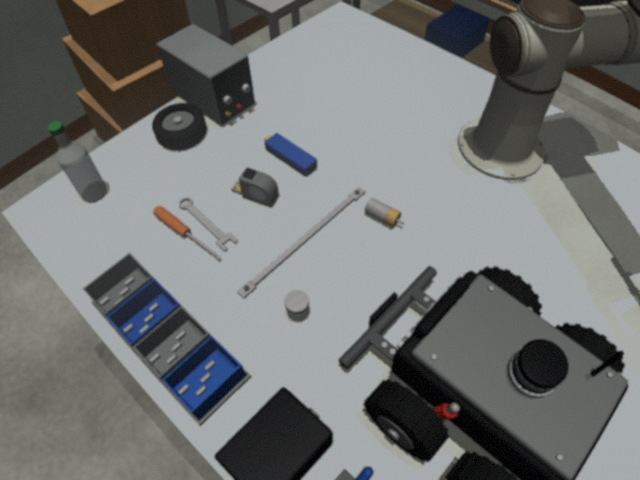

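View pics/a_top.png

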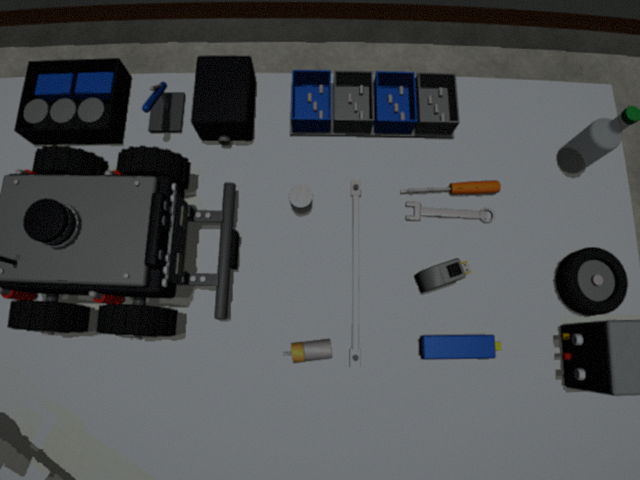

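View pics/a_wrist.png

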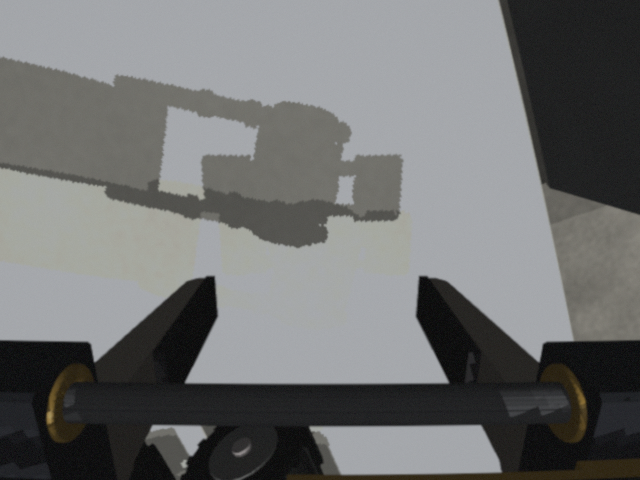

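```bash
cat > h.py <<'E'
import numpy as np, cv2
def ray(c,u,v):
    K=np.array([[c["fx"],0,c["cx"]],[0,c["fy"],c["cy"]],[0,0,1.]])
    p=cv2.undistortPoints(np.array([[[u,v]]],float),K,np.array([c["k1"],0,0,0,0.]))[0,0]
    # model: drawn = s*(1+k1 r^2)
    R=np.array(c["R"]);C=-R.T@np.array(c["t"]); d=R.T@np.array([p[0],p[1],1.]); return C,d
def onz(c,u,v,z):
    C,d=ray(c,u,v); return C+d*(z-C[2])/d[2]
def tri(c1,p1,c2,p2):
    A=[];b=[];
    M=np.zeros((3,3));y=np.zeros(3)
    for c,p in((c1,p1),(c2,p2)):
        C,d=ray(c,*p);d/=np.linalg.norm(d);P=np.eye(3)-np.outer(d,d);M+=P;y+=P@C
    X=np.linalg.solve(M,y)
    res=[]
    for c,p in((c1,p1),(c2,p2)):
        C,d=ray(c,*p);d/=np.linalg.norm(d);res.append(np.linalg.norm((np.eye(3)-np.outer(d,d))@(X-C)))
    return X,res
def proj(c,X):
    q=np.array(c["R"])@X+np.array(c["t"]);a=q[:2]/q[2];a=a*(1+c["k1"]*(a@a));return np.array([c["fx"]*a[0]+c["cx"],c["fy"]*a[1]+c["cy"]])
E
python3 - <<'E'
from workcell import bot
import cv2,pickle,numpy as np
c={n:bot.read_camera(n) for n in["scene","top","wrist"]}
pickle.dump(c,open("cams0.pkl","wb"))
for n in c: print(n,-np.array(c[n]["R"]).T@np.array(c[n]["t"]))
t=c["top"]["pixels"]; s=c["scene"]["pixels"]
def crop(im,u0,v0,w,h,k,f): cv2.imwrite(f,cv2.resize(im[v0:v0+h,u0:u0+w],None,fx=k,fy=k,interpolation=cv2.INTER_CUBIC))
crop(t,405,240,80,60,10,"pics/b_tape.png")
crop(t,140,140,130,100*2,3,"pics/b_rov.png")
crop(s,220,155,70,55,10,"pics/b_stape.png")
crop(t,330,170,50,200,3,"pics/b_bar.png")
E
```

```text
scene [0.90605906 0.25497569 0.82647986]
top [ 0.38750635 -0.08720602  0.86552276]
wrist [0.12624833 0.56648874 0.38442346]
```

View pics/b_tape.png

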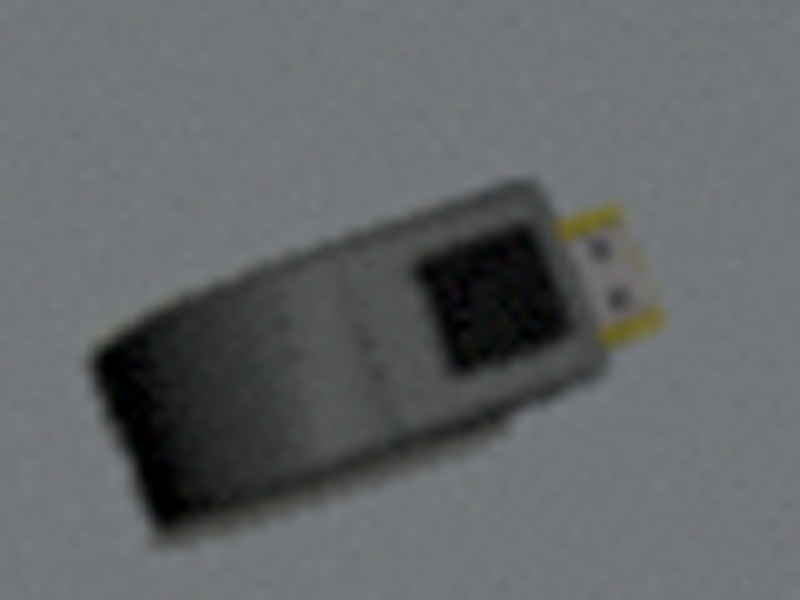

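View pics/b_rov.png

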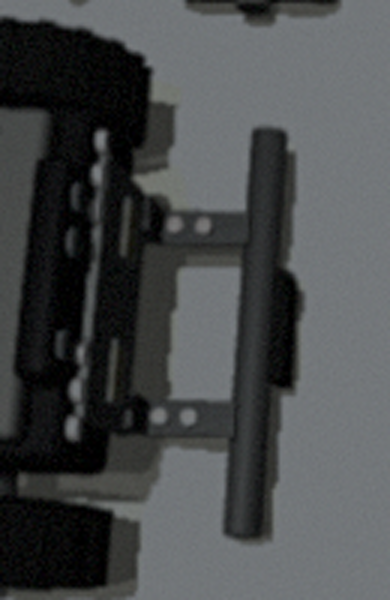

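View pics/b_stape.png

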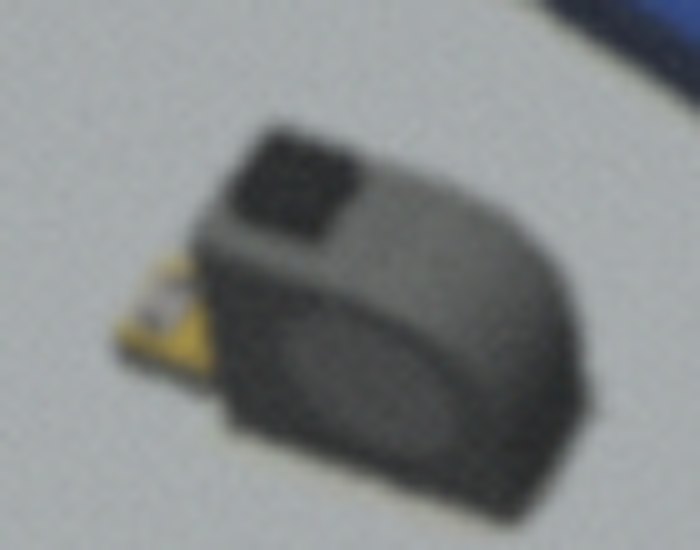

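View pics/b_bar.png

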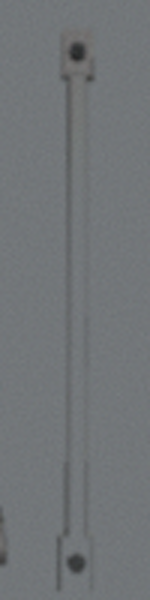

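```bash
python3 - <<'E'
import pickle,numpy as np
from h import *
c=pickle.load(open("cams0.pkl","rb"));T=c["top"];S=c["scene"]
def g(pts,u0,v0,k): return [((x+.5)/k-.5+u0,(y+.5)/k-.5+v0) for x,y in pts]
tab=[onz(T,u,v,.076) for u,v in g([(420,265),(525,228),(570,330),(460,372)],405,240,10)]
tab=np.array(tab);print("tab",tab,tab.mean(0),[np.linalg.norm(tab[i]-tab[i-1]) for i in range(4)])
tl=np.array([onz(T,u,v,.011) for u,v in g([(620,210),(662,322)],405,240,10)]);print("blade end",tl,tl.mean(0))
st=np.array([onz(S,u,v,.076) for u,v in g([(275,125),(360,178),(318,240),(232,192)],220,155,10)]);print("tab scene",st.mean(0))
b=[onz(T,u,v,.007) for u,v in g([(77,51),(77,563)],330,170,3)];print("bar screws",b,np.linalg.norm(b[0]-b[1]),(b[0]+b[1])/2)
be=[onz(T,u,v,.009) for u,v in g([(67,250),(89,250)],330,170,3)];print("bar edges",be)
bu=[onz(T,u,v,.03) for u,v in g([(268,130),(243,537)],140,140,3)];print("bumper",bu,np.linalg.norm(bu[0]-bu[1]),(bu[0]+bu[1])/2)
pd=[onz(T,u,v,.03) for u,v in g([(298,290),(294,388)],140,140,3)];print("pad",pd)
E
```

```text
tab [[ 0.51736958 -0.32037068  0.076     ]
 [ 0.52422472 -0.33968339  0.076     ]
 [ 0.50597425 -0.34687691  0.076     ]
 [ 0.49830499 -0.32667597  0.076     ]] [ 0.51146838 -0.33340174  0.076     ] [np.float64(0.02008022125607163), np.float64(0.02049326333718591), np.float64(0.0196169913950607), np.float64(0.02160776469847553)]
blade end [[ 0.5391954  -0.3793517   0.011     ]
 [ 0.51743638 -0.38638591  0.011     ]] [ 0.52831589 -0.38286881  0.011     ]
tab scene [ 0.51581103 -0.33055372  0.076     ]
bar screws [array([ 0.68662865, -0.16529934,  0.007     ]), array([ 0.35612627, -0.16363366,  0.007     ])] 0.3305065809040165 [ 0.52137746 -0.1644665   0.007     ]
bar edges [array([ 0.5517102 , -0.15778399,  0.009     ]), array([ 0.55189084, -0.17189794,  0.009     ])]
bumper [array([0.6831005 , 0.08247096, 0.03      ]), array([0.42227794, 0.08402324, 0.03      ])] 0.2608271816317643 [0.55268922 0.0832471  0.03      ]
pad [array([0.57690186, 0.05748692, 0.03      ]), array([0.51446191, 0.05698879, 0.03      ])]
```

```bash
cat >> h.py <<'E'
from scipy.spatial.transform import Rotation as Rn
def rv(yaw): # tool y along tape x (heading yaw), z down
    y=np.array([np.cos(yaw),np.sin(yaw),0]);z=np.array([0,0,-1.]);x=np.cross(y,z)
    return Rn.from_matrix(np.column_stack([x,y,z])).as_rotvec()
E
python3 - <<'E'
from workcell import bot
from h import *
import pickle
c=pickle.load(open("cams0.pkl","rb"));T=c["top"]
for n,u,v,z in[("jar",300,197,.05),("wrench",450,219,0),("batt",458,335,.03),("driver",475,190,.02),("motor",318,340,.03)]: print(n,onz(T,u,v,z))
r=rv(np.deg2rad(108.8))
p=[.507,-.316,.20]
print(bot.inverse_kinematics(p,r),bot.inverse_kinematics([.553,0.02,.02],rv(np.pi/2)))
bot.goto([.507,-.316,.30],r)
w=bot.read_camera("wrist");cv2.imwrite("pics/c_w.png",w["pixels"]);pickle.dump(w,open("w1.pkl","wb"))
print(bot.current_clock(),bot.current_ee_pos(),bot.current_joints())
E
```

```text
jar [ 0.64969824 -0.05714582  0.05      ]
wrench [ 0.62470542 -0.35447049  0.        ]
batt [ 0.39754045 -0.34983808  0.03      ]
driver [ 0.67960392 -0.40210906  0.02      ]
motor [ 0.38692536 -0.09419121  0.03      ]
[-7.59427582e-01  2.07230493e-01  1.51537045e+00 -4.44089210e-16
  1.41899171e+00  2.05404317e+00] [-1.82257372e-01  2.94769961e-01  1.79124015e+00 -4.44089210e-16
  1.05558254e+00  2.95933528e+00]
3.55 [ 0.50731945 -0.31542826  0.29996773] [-7.58412982e-01  1.68633961e-01  1.36515879e+00  1.16969394e-04
  1.60787856e+00  2.05395144e+00]
```

View pics/c_w.png

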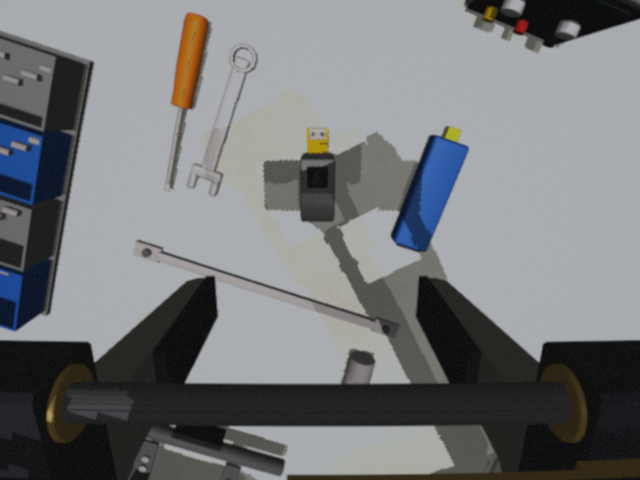

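```bash
python3 - <<'E'
from h import *
import pickle
w=pickle.load(open("w1.pkl","rb"));im=w["pixels"]
cv2.imwrite("pics/d_t.png",cv2.resize(im[115:235,260:380],None,fx=5,fy=5,interpolation=cv2.INTER_CUBIC))
cv2.imwrite("pics/d_b.png",cv2.resize(im[230:345,130:400],None,fx=2.9,fy=2.9,interpolation=cv2.INTER_CUBIC))
E
```

```text
(no output)
```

View pics/d_t.png

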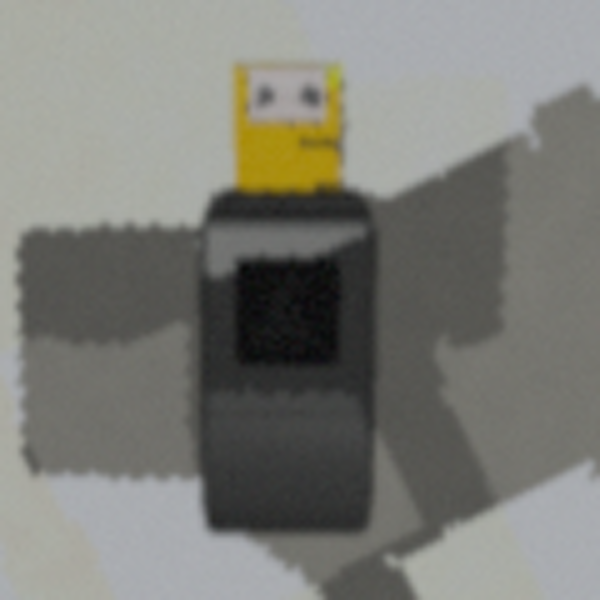

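View pics/d_b.png

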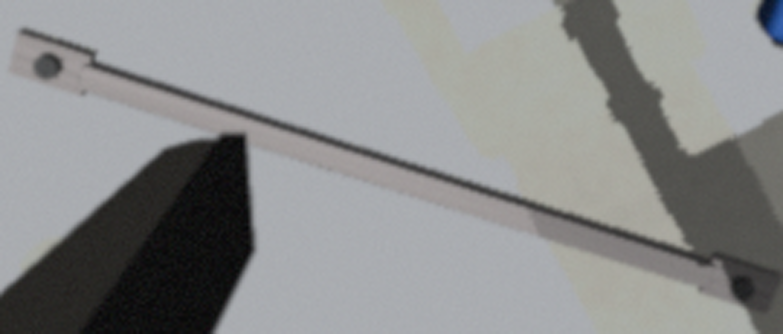

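```bash
python3 - <<'E'
from h import *
import pickle
w=pickle.load(open("w1.pkl","rb"))
def g(pts,u0,v0,k): return [((x+.5)/k-.5+u0,(y+.5)/k-.5+v0) for x,y in pts]
tab=np.array([onz(w,u,v,.076) for u,v in g([(237,262),(338,262),(338,362),(237,362)],260,115,5)])
e=np.array([onz(w,u,v,.012) for u,v in g([(234,64),(341,64)],260,115,5)])
tc=tab.mean(0);print("tab",tc,[np.linalg.norm(tab[i]-tab[i-1]) for i in range(4)],"end",e.mean(0),np.linalg.norm(e[0]-e[1]))
d=tab[[2,3]].mean(0)-tab[[0,1]].mean(0);print("yaw tab",np.degrees(np.arctan2(d[1],d[0])))
d=tc-e.mean(0);print("yaw",np.degrees(np.arctan2(d[1],d[0])),np.hypot(d[0],d[1]))
d=(e[1]-e[0]); print("end line yaw",np.degrees(np.arctan2(d[1],d[0]))%180)
b=[onz(w,u,v,.009) for u,v in g([(92,67),(700,265)],130,230,2.9)];print("far edge",b)
s=[onz(w,u,v,.007) for u,v in g([(48,66),(742,287)],130,230,2.9)];print("screws",s,np.linalg.norm(s[0]-s[1]))
E
```

```text
tab [ 0.5119405  -0.33413988  0.076     ] [np.float64(0.020846405036390094), np.float64(0.020910122067623233), np.float64(0.02084670020523104), np.float64(0.021182946191451908)] end [ 0.52785123 -0.38070505  0.012     ] 0.024893205114117155
yaw tab 108.98676665141791
yaw 108.86465282603105 0.0492083918800416
end line yaw 18.96402087017907
far edge [array([ 0.66601648, -0.16976992,  0.009     ]), array([ 0.37782471, -0.16700054,  0.009     ])]
screws [array([ 0.68538241, -0.16287525,  0.007     ]), array([ 0.35444333, -0.16177105,  0.007     ])] 0.33094092511865075
```

```bash
python3 - <<'E'
from workcell import bot
from h import *
import pickle
r=rv(np.deg2rad(108.9)); p=np.array([.5061,-.3169])
bot.set_gripper(0.75,35)
bot.goto([*p,.13],r)
bot.line_to([*p,.022],max_speed=.12)
print("f",bot.current_contact_force(),bot.current_ee_pos())
bot.set_gripper(0.0,35)
print(bot.current_opening()*92,bot.current_contact_force())
bot.line_to([*p,.082],max_speed=.1)
bot.hold(.2)
print("f",bot.current_contact_force(),bot.current_ee_pos(),bot.current_ft_torque())
w=bot.read_camera("wrist");cv2.imwrite("pics/e_w.png",w["pixels"]);pickle.dump(w,open("w2.pkl","wb"))
print(bot.current_clock())
E
```

```text
f [ 0.63650424 -1.12678266  0.43535133] [ 0.50681147 -0.31756568  0.02306213]
37.47230391046606 [ 0.95711797  0.37539208 -0.04353377]
f [ 1.17422426  0.02222587 -6.21615714] [ 0.50552837 -0.31639529  0.0809662 ] [ 0.11531592  0.0655234  -0.0108182 ]
7.4083
```

View pics/e_w.png

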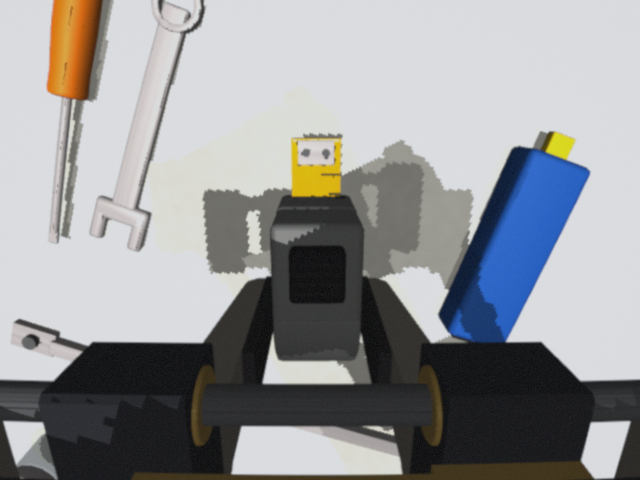

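```bash
python3 - <<'E'
from h import *
import pickle
w=pickle.load(open("w2.pkl","rb"))
P=np.array([0.50552837,-0.31639529]);a=np.deg2rad(108.9);ax=np.array([np.cos(a),np.sin(a)]);ay=np.array([-ax[1],ax[0]])
for n,u,v,z in[("endL",292,137,.07),("endR",342,137,.07),("tabNL",289,247,.134),("tabNR",345,247,.134),("tabHL",289,303,.134),("tabHR",345,303,.134)]:
    q=onz(w,u,v,z)[:2]-P;print(n,q@ax,q@ay)
cv2.imwrite("pics/e_c.png",cv2.resize(w["pixels"][125:375,240:400],None,fx=2.4,fy=2.4,interpolation=cv2.INTER_CUBIC))
E
```

```text
endL -0.06811000259817368 -0.011363590142648648
endR -0.06815066338366756 0.013779394204391778
tabNL -0.03044044504636391 -0.009376035014994908
tabNR -0.03046782215507739 0.011639355920054894
tabHL -0.007447328710429533 -0.009781361045232822
tabHR -0.007471944235005343 0.012138114365505943
```

View pics/e_c.png

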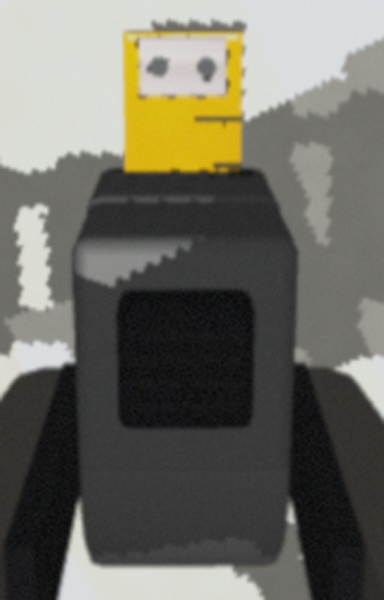

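```bash
python3 - <<'E'
from workcell import bot
from h import *
import pickle
r=rv(np.deg2rad(89.7))
bot.line_to([.553,-.1125,.085],r,max_speed=.12)
bot.hold(.3)
w=bot.read_camera("wrist");cv2.imwrite("pics/f_w.png",w["pixels"]);w["ee"]=bot.current_ee_pos();pickle.dump(w,open("w3.pkl","wb"))
print(bot.current_clock(),w["ee"],bot.current_joints()[5],bot.current_contact_force(),Rn.from_rotvec(bot.current_tool_rot()).as_matrix()[:,1])
E
```

```text
9.6583 [ 0.55296012 -0.11262921  0.0849749 ] 2.7320209694348594 [-0.40314461 -0.52213892 -5.94957789] [5.46686164e-03 9.99985056e-01 2.68693313e-05]
```

View pics/f_w.png

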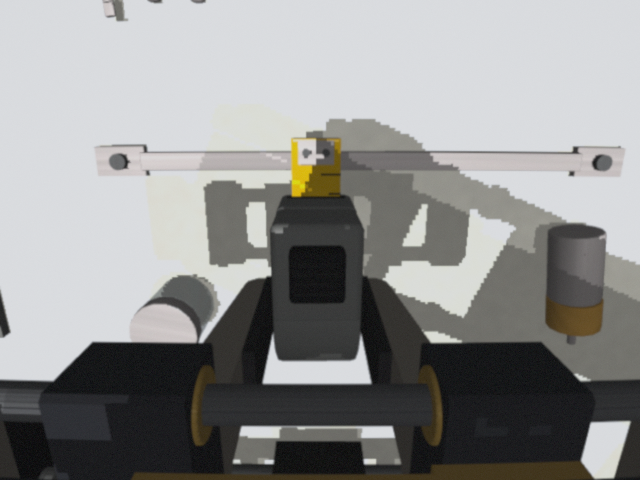

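```bash
python3 - <<'E'
from h import *
import pickle
w=pickle.load(open("w3.pkl","rb"));im=w["pixels"]
a=cv2.resize(im[135:195,90:290],None,fx=4,fy=4,interpolation=cv2.INTER_CUBIC);b=cv2.resize(im[135:195,430:630],None,fx=4,fy=4,interpolation=cv2.INTER_CUBIC)
cv2.imwrite("pics/f_b.png",np.vstack([a,b]))
for u in(180,230,370,450,540): print(u,im[140:180,u].mean(1).astype(int))
for n,u,v,z in[("sL",118,161.5,.007),("sR",602.5,162.5,.007)]: print(n,onz(w,u,v,z))
for u in (160,230,450,550):
  for v in (152,153,154,169): print(u,v,onz(w,u,v,.009))
E
```

```text
180 [219 220 220 221 220 220 220 220 220 220 212 175 155 188 207 210 214 215
 213 211 210 209 208 209 208 207 205 204 200 193 195 215 220 219 220 219
 217 217 216 216]
230 [217 217 217 215 218 217 216 216 217 214 196 158 144 167 179 182 185 184
 182 180 178 178 179 178 180 177 174 175 172 171 191 213 218 217 217 216
 217 217 217 209]
370 [142 144 143 144 146 146 147 146 146 145 131 108  99 109 114 115 115 114
 111 112 114 115 114 112 115 112 109  99  89  87  99 107 108 108 108 108
 105 107 108 106]
450 [220 220 220 220 221 220 220 220 220 218 197 133 127 178 197 200 198 197
 197 198 199 201 202 192 167 128 113 111 111 114 124 139 145 145 144 144
 142 144 145 144]
540 [220 219 220 219 220 220 220 220 220 219 215 181 126 139 178 190 192 193
 193 192 192 193 192 194 196 196 196 195 193 192 191 210 218 220 219 219
 221 220 220 220]
sL [ 0.68657445 -0.16358631  0.007     ]
sR [ 0.35386306 -0.16221289  0.007     ]
160 152 [ 0.65611594 -0.16975602  0.009     ]
160 153 [ 0.65618429 -0.16909589  0.009     ]
160 154 [ 0.65625277 -0.16843496  0.009     ]
160 169 [ 0.65729723 -0.15842343  0.009     ]
230 152 [ 0.6089789  -0.16931571  0.009     ]
230 153 [ 0.60901754 -0.16865819  0.009     ]
230 154 [ 0.60905625 -0.16799987  0.009     ]
230 169 [ 0.60964645 -0.15802804  0.009     ]
450 152 [ 0.4619792  -0.16889329  0.009     ]
450 153 [ 0.46192572 -0.16823353  0.009     ]
450 154 [ 0.46187213 -0.16757298  0.009     ]
450 169 [ 0.46105442 -0.15756709  0.009     ]
550 152 [ 0.39353266 -0.16919469  0.009     ]
550 153 [ 0.3934356  -0.16852847  0.009     ]
550 154 [ 0.39333833 -0.16786144  0.009     ]
550 169 [ 0.39185364 -0.1577569   0.009     ]
```

View pics/f_b.png

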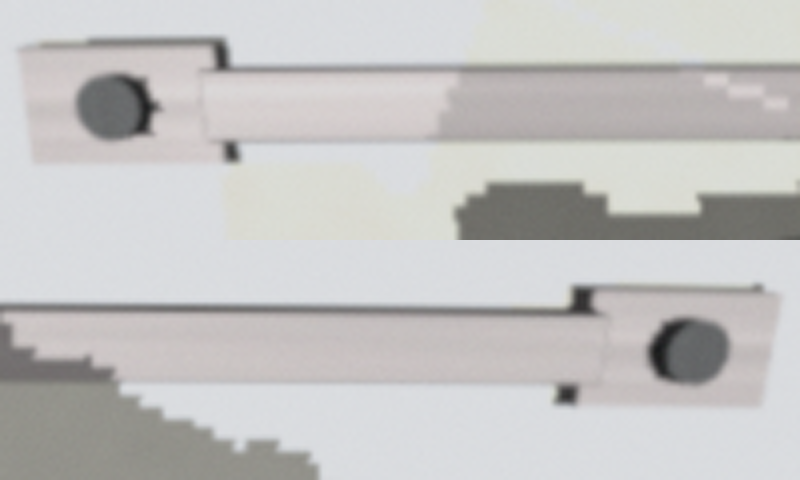

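```bash
python3 - <<'E'
from workcell import bot
from h import *
import pickle
bot.line_to([.553,-.112,.032],max_speed=.08)
bot.hold(.2)
f0=np.array(bot.current_contact_force());print(f0,bot.current_ee_pos())
z=.032
while z>.019:
    z-=.001 if z>.026 else .0005
    bot.line_to([.553,-.112,z],max_speed=.02);bot.hold(.05)
    f=np.array(bot.current_contact_force())-f0
    print(round(z,4),np.round(bot.current_ee_pos(),4),np.round(f,2))
    if f[2]>2.5: break
w=bot.read_camera("wrist");cv2.imwrite("pics/g_w.png",w["pixels"])
print(bot.current_clock())
E
```

```text
[ 0.67111617  0.00661668 -5.42639813] [ 0.55357571 -0.11226927  0.03273023]
0.031 [ 0.553 -0.112  0.031] [-0.7   0.97 -1.25]
0.03 [ 0.553  -0.112   0.0299] [-0.53  0.13 -0.57]
0.029 [ 0.553 -0.112  0.029] [ 0.03  0.1  -0.34]
0.028 [ 0.553 -0.112  0.028] [ 0.08  0.1  -0.72]
0.027 [ 0.553 -0.112  0.027] [-0.86 -0.33  0.04]
0.026 [ 0.5529 -0.112   0.0259] [-0.38 -0.51 -0.79]
0.0255 [ 0.553  -0.112   0.0255] [-0.72 -0.22 -1.19]
0.025 [ 0.553 -0.112  0.025] [-0.08 -0.01 -0.66]
0.0245 [ 0.553  -0.112   0.0245] [0.45 0.01 0.1 ]
0.024 [ 0.553 -0.112  0.024] [-0.38  0.28 -0.9 ]
0.0235 [ 0.553  -0.112   0.0234] [-0.56 -0.2  -0.61]
0.023 [ 0.553 -0.112  0.023] [-1.05 -0.43 -0.81]
0.0225 [ 0.553  -0.112   0.0225] [-0.12 -0.89 -0.82]
0.022 [ 0.5531 -0.112   0.0223] [-1.52 -0.25  3.61]
14.925
```

View pics/g_w.png

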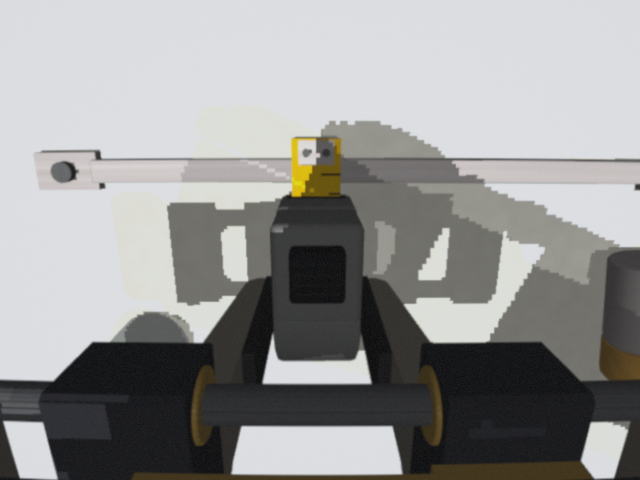

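```bash
cat >> h.py <<'E'
def F(bot,n=8):
    a=[]
    for _ in range(n):
        bot.hold(.015);a.append(bot.current_contact_force())
    return np.mean(a,0)
E
python3 - <<'E'
from workcell import bot
from h import *
bot.line_to([.553,-.112,.0231],max_speed=.02)
print("free",np.round(F(bot),2))
for y in(-.095,-.075): 
    bot.line_to([.553,y,.0231],max_speed=.04);print(y,np.round(F(bot),2))
w=bot.read_camera("wrist");cv2.imwrite("pics/h_w.png",w["pixels"])
bot.hold(.3)
bot.line_to([.553,0.0,.0231],max_speed=.04);print(np.round(F(bot),2),bot.current_ee_pos(),bot.current_joints()[5])
w=bot.read_camera("wrist");cv2.imwrite("pics/h_w2.png",w["pixels"])
w=bot.read_camera("top");cv2.imwrite("pics/h_t.png",cv2.resize(w["pixels"][130:370,130:450],None,fx=2.5,fy=2.5,interpolation=cv2.INTER_CUBIC))
print(bot.current_clock())
E
```

```text
free [-0.31  0.18 -6.17]
-0.095 [ 0.15 -1.71 -6.63]
-0.075 [ 0.46 -1.91 -6.64]
[ 0.94 -1.85 -6.57] [ 5.53034493e-01 -1.14003824e-04  2.31248851e-02] 2.9282565057221626
19.4083
```

View pics/h_w2.png

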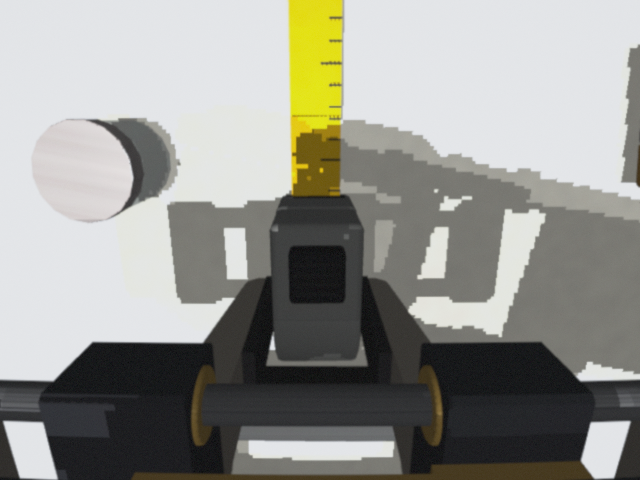

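View pics/h_t.png

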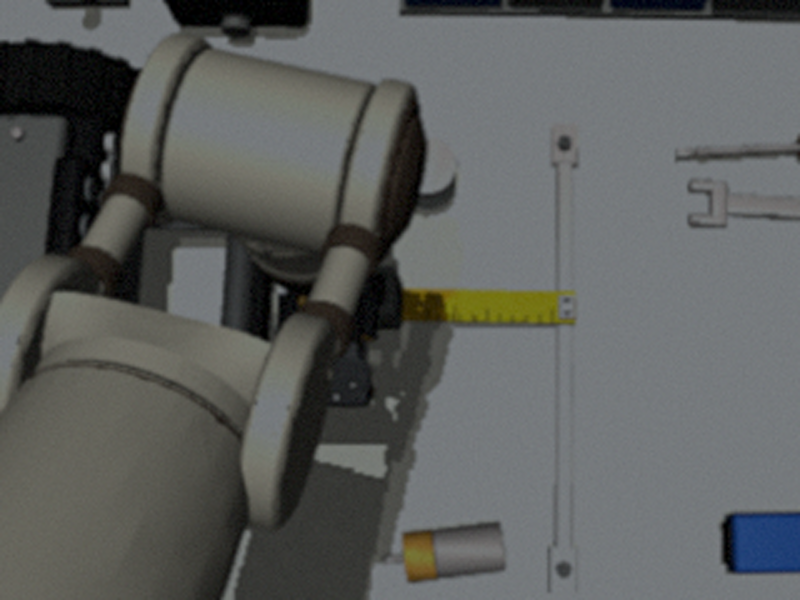

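```bash
python3 - <<'E'
from workcell import bot
from h import *
bot.line_to([.553,0.008,.0231],max_speed=.03)
f0=F(bot,15);print(np.round(f0,2))
y=.008
while y<.028:
    y+=.0004
    bot.line_to([.553,y,.0231],max_speed=.02)
    f=F(bot,4)-f0
    if f[1]<-1: print(round(y,4),np.round(f,2),np.round(bot.current_ee_pos(),4))
    if f[1]<-2.5: break
bot.hold(.3)
print(F(bot,10)-f0,bot.current_ee_pos(),bot.current_clock())
E
```

```text
[ 1.1  -2.19 -6.18]
0.024 [-0.36 -1.42 -0.07] [0.553  0.0239 0.0231]
0.0244 [-0.37 -2.91  0.18] [0.553  0.0239 0.0231]
[-0.3721328  -2.83976784 -0.50189997] [0.55299152 0.02392792 0.02311537] 33.525
```

```bash
python3 - <<'E'
from workcell import bot
from h import *
import pickle
for n in("scene","top","wrist"):
    w=bot.read_camera(n);pickle.dump(w,open(f"k_{n}.pkl","wb"))
    if n=="scene":print(proj(w,np.array([.553,.062,.03])));cv2.imwrite("pics/k_s.png",cv2.resize(w["pixels"][230:380,270:450],None,fx=4,fy=4,interpolation=cv2.INTER_CUBIC))
    if n=="wrist":cv2.imwrite("pics/k_w.png",w["pixels"])
    if n=="top": cv2.imwrite("pics/k_t.png",cv2.resize(w["pixels"][170:370,180:380],None,fx=3,fy=3,interpolation=cv2.INTER_CUBIC))
E
```

```text
[380.8541954  307.90493437]
```

View pics/k_s.png

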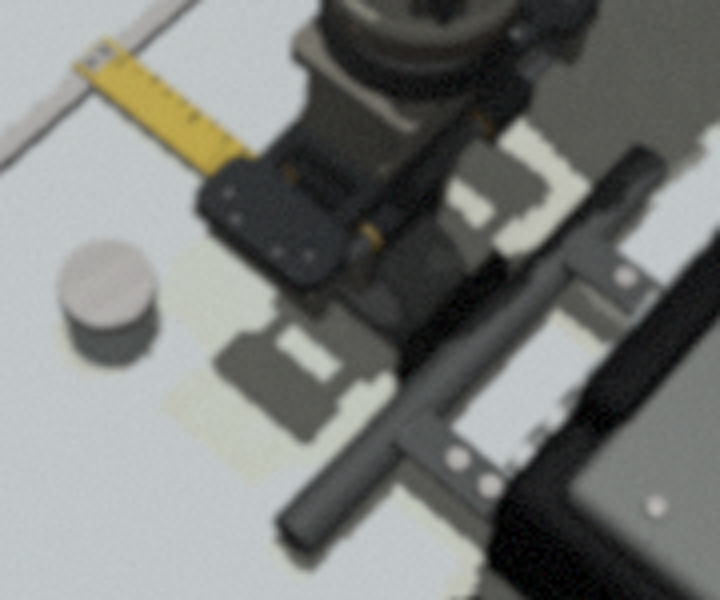

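View pics/k_w.png

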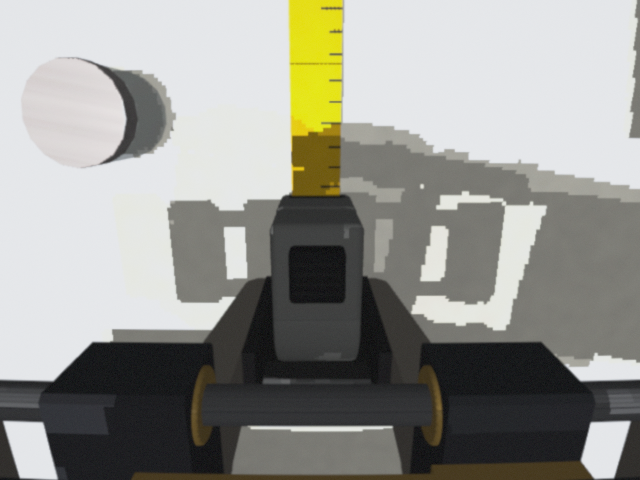

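View pics/k_t.png

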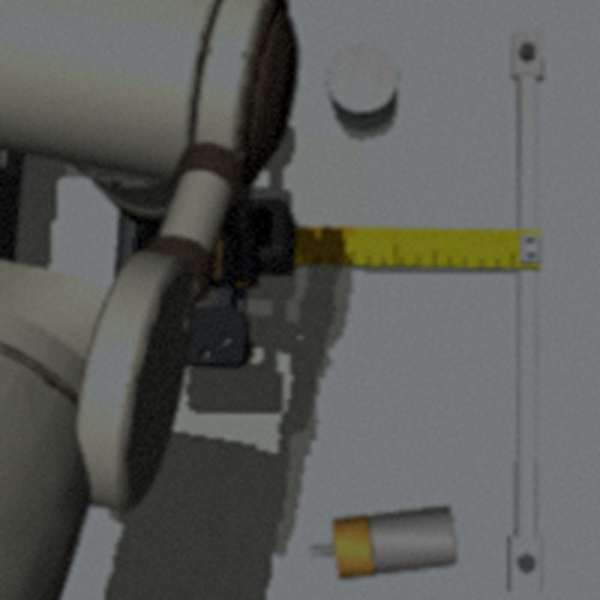

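```bash
python3 - <<'E'
from workcell import bot
from h import *
for z in(.0226,.0222,.0218):
    bot.line_to([.553,.0243,z],max_speed=.02);f=F(bot,5);print(z,np.round(f,2),np.round(bot.current_ee_pos(),4))
    if f[2]>-3: break
bot.set_gripper(.8)
print(F(bot,5),bot.current_opening(),bot.current_ee_pos())
bot.line_to([.553,.0243,.12],max_speed=.1)
bot.hold(.1)
w=bot.read_camera("wrist");cv2.imwrite("pics/l_w.png",w["pixels"]);import pickle;pickle.dump(w,open("l_w.pkl","wb"))
print(bot.current_ee_pos(),bot.current_clock())
E
```

```text
0.0226 [ 0.69 -5.3  -5.63] [0.5531 0.024  0.0227]
0.0222 [ 0.19 -5.07 -4.63] [0.5532 0.0241 0.0224]
0.0218 [-0.88 -4.9  -1.56] [0.5532 0.0241 0.0224]
[ 0.25609858 -0.06806661 -0.18156237] 0.7989303039170799 [0.55297844 0.02434614 0.02177304]
[0.55243797 0.02435674 0.11915721] 36.7167
```

View pics/l_w.png

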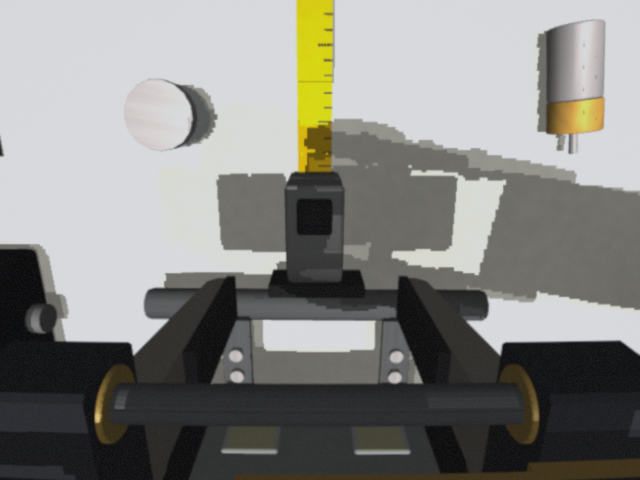

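```bash
python3 - <<'E'
from workcell import bot
from h import *
import pickle
w=pickle.load(open("l_w.pkl","rb"))
print(onz(w,314.5,216,.076))
bot.set_gripper(0.0,20)
bot.line_to([.553,.006,.095],max_speed=.1);bot.hold(.2)
w=bot.read_camera("wrist");cv2.imwrite("pics/m_w.png",w["pixels"])
print(bot.current_ee_pos(),F(bot),bot.current_opening(),bot.current_clock())
E
```

```text
[0.55197452 0.00416793 0.076     ]
[0.55337429 0.00608627 0.09548177] [-0.05140772 -0.06744923  0.0830085 ] 0.0020245386010715274 38.675
```

View pics/m_w.png

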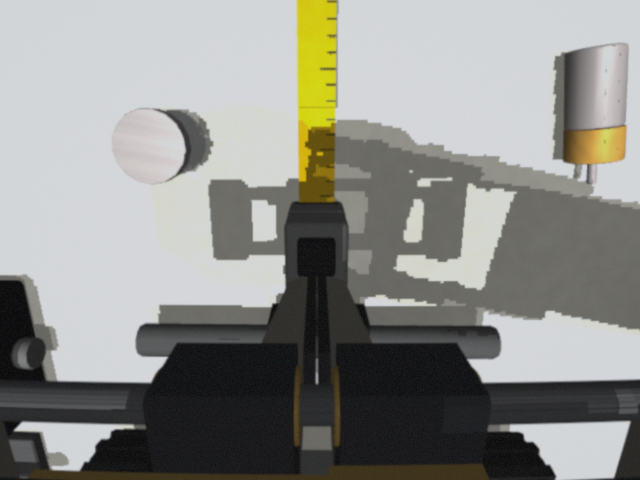

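```bash
python3 - <<'E'
from workcell import bot
from h import *
bot.line_to([.553,.005,.079],max_speed=.05);bot.hold(.1);f0=F(bot)
z=.079
while z>.064:
    z-=.0004
    bot.line_to([.553,.005,z],max_speed=.01)
    f=F(bot,3)-f0;e=bot.current_ee_pos()
    print(round(z,4),np.round(e,4),np.round(f,1))
    if f[2]>16.5 or abs(f[:2]).max()>8: break
print(bot.current_clock())
E
```

```text
0.0786 [0.553  0.005  0.0786] [-0.4 -0.9  0.3]
0.0782 [0.553  0.005  0.0782] [-0.  -0.1  0.3]
0.0778 [0.553  0.005  0.0778] [-0.1 -0.5  0.2]
0.0774 [0.553  0.005  0.0774] [-0.7  0.3 -0.3]
0.077 [0.553 0.005 0.077] [ 0.3 -0.6 -0. ]
0.0766 [0.553  0.005  0.0766] [0.4 0.1 0.1]
0.0762 [0.553  0.005  0.0762] [-0.3 -0.1 -0.2]
0.0758 [0.553  0.005  0.0758] [-0.2 -0.1  0.3]
0.0754 [0.553  0.005  0.0754] [0.4 0.  0.1]
0.075 [0.553 0.005 0.075] [ 0.  -0.3  0.1]
0.0746 [0.553  0.005  0.0746] [ 0.2 -0.2 -0.1]
0.0742 [0.553  0.005  0.0742] [-0.3  0.2  0.2]
0.0738 [0.553  0.005  0.0738] [-0.  -0.4  0.1]
0.0734 [0.553  0.005  0.0734] [0.2 0.  0.1]
0.073 [0.553 0.005 0.073] [ 0.5 -0.8 -0.2]
0.0726 [0.553  0.005  0.0726] [-0.2 -0.3 -0. ]
0.0722 [0.553  0.005  0.0722] [ 0.1 -0.7 -0.1]
0.0718 [0.553  0.005  0.0718] [-0.  -0.2 -0.1]
0.0714 [0.553  0.005  0.0714] [ 0.3 -0.3  0. ]
0.071 [0.553 0.005 0.071] [-0.2  0.5 -0. ]
0.0706 [0.553  0.005  0.0706] [-0.5 -0.1 -0.2]
0.0702 [0.553  0.005  0.0702] [-0.1  0.2  0.3]
0.0698 [0.553  0.005  0.0698] [-0.1  0.4  0. ]
0.0694 [0.553  0.005  0.0694] [-0.2 -0.3 -0.5]
0.069 [0.5529 0.005  0.0689] [0.2 0.2 0.1]
0.0686 [0.553  0.005  0.0686] [-0.7 -0.1  0.1]
0.0682 [0.553  0.005  0.0682] [0.  0.3 0.2]
0.0678 [0.553  0.005  0.0678] [-0.1  0.1 -0.5]
0.0674 [0.553  0.005  0.0674] [ 0.2 -0.1  0.3]
0.067 [0.553 0.005 0.067] [ 0.  -0.  -0.3]
0.0666 [0.553  0.005  0.0666] [-0.5 -0.1 -0. ]
0.0662 [0.553  0.005  0.0662] [ 0.1 -0.2  0.3]
0.0658 [0.553  0.005  0.0658] [-0.2 -0.6  0.6]
0.0654 [0.553  0.005  0.0654] [-0.2  0.3 -0.4]
0.065 [0.553 0.005 0.065] [ 0.  -0.3 -0.3]
0.0646 [0.553  0.005  0.0646] [ 0.  -0.   0.6]
0.0642 [0.553  0.005  0.0642] [-0.7 -0.3 -0.8]
0.0638 [0.553  0.005  0.0638] [0.2 0.3 0.2]
50.775
```

```bash
python3 - <<'E'
from workcell import bot
from h import *
w=bot.read_camera("wrist");cv2.imwrite("pics/n_w.png",w["pixels"])
s=bot.read_camera("scene");cv2.imwrite("pics/n_s.png",cv2.resize(s["pixels"][200:380,250:450],None,fx=4,fy=3.3,interpolation=cv2.INTER_CUBIC))
print(bot.current_ee_pos(),bot.current_opening(),proj(w,np.array([.553,.005,.0638])),proj(s,np.array([.553,.005,.0638])),proj(s,np.array([.553,.006,.076])),bot.current_contact_force(),bot.current_clock())
E
```

```text
[0.55298829 0.0050017  0.06378137] 0.007217439214105342 [313.76985454 272.54627859] [358.37895798 280.80606259] [359.1478864  277.81484293] [ 0.23875911 -0.62542772 -0.11767903] 50.875
```

View pics/n_w.png

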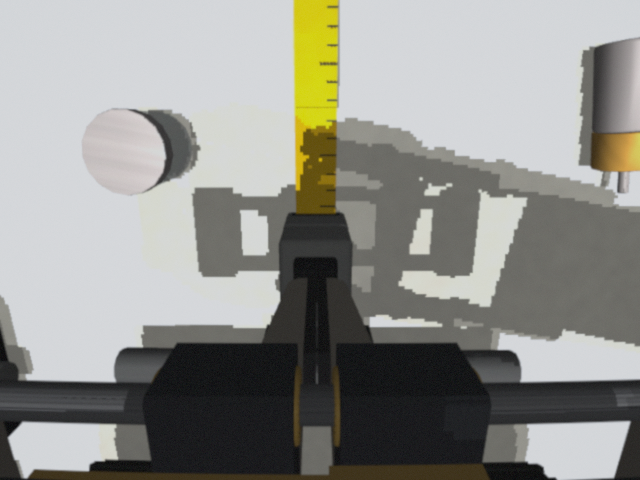

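View pics/n_s.png

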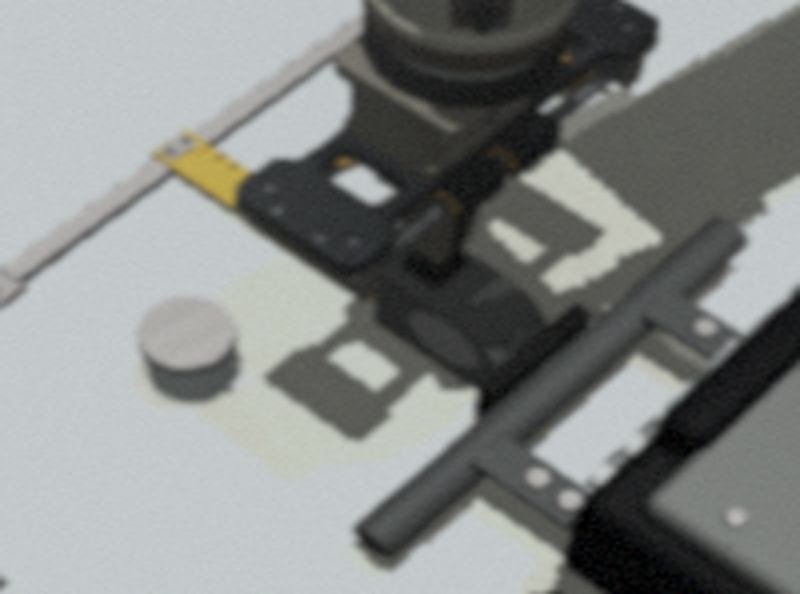

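```bash
python3 - <<'E'
from workcell import bot
from h import *
z=.0638;hit=False
while z>.042 and bot.current_clock()<61:
    f=0
    z-=.0012 if not hit else (.0008 if last<9 else .0004)
    bot.line_to([.553,.005,z],max_speed=.02)
    last=f=float(np.array(bot.current_contact_force())[2])
    print(round(z,4),np.round(bot.current_ee_pos(),4),np.round(bot.current_contact_force(),1),round(bot.current_clock(),2))
    if f>2: hit=True
    if f>16: break
E
```

```text
0.0626 [0.5529 0.005  0.0625] [ 0.2 -0.4  0.2] 51.12
0.0614 [0.5529 0.005  0.0613] [0.1 0.4 0.4] 51.38
0.0602 [0.5529 0.005  0.0601] [-1.1  0.4  0.1] 51.62
0.059 [0.5529 0.005  0.0589] [ 0.9 -0.5  0.2] 51.88
0.0578 [0.5529 0.005  0.0577] [ 0.3 -0.4  0.6] 52.12
0.0566 [0.5529 0.005  0.0565] [ 0.2 -1.   0.5] 52.38
0.0554 [0.5529 0.005  0.0553] [-0.4 -0.1  0.2] 52.62
0.0542 [0.5529 0.005  0.0541] [ 0.1  0.5 -0.6] 52.88
0.053 [0.5529 0.005  0.0529] [-0.6 -0.4  0.3] 53.12
0.0518 [0.5529 0.005  0.0517] [ 0.  -0.5  0.5] 53.38
0.0506 [0.5529 0.005  0.0505] [ 0.7 -0.5  0.2] 53.62
0.0494 [0.5529 0.005  0.0493] [ 0.3  0.2 -0.2] 53.88
0.0482 [0.5533 0.0049 0.0485] [ 1.1 -0.3  2. ] 54.12
0.0474 [0.5534 0.0049 0.0482] [-1.3  0.5  4.7] 54.38
0.0466 [0.5534 0.0049 0.0475] [-1.1  0.3  6.7] 54.62
0.0458 [0.5534 0.0049 0.0468] [-3.1  0.7  6.6] 54.88
0.045 [0.5534 0.0049 0.046 ] [-1.5  0.7  7.5] 55.12
0.0442 [0.5534 0.0049 0.0452] [-2.9  1.1  6.9] 55.38
0.0434 [0.5535 0.0049 0.0445] [-2.  -0.9  7.3] 55.62
0.0426 [0.5536 0.0048 0.0439] [-4.  -0.8  8.5] 55.88
0.0418 [0.5538 0.0048 0.0436] [-3.7  1.1 11.7] 56.12
```

```bash
python3 - <<'E'
from workcell import bot
from h import *
w=bot.read_camera("wrist");cv2.imwrite("pics/o_w.png",w["pixels"])
s=bot.read_camera("scene");cv2.imwrite("pics/o_s.png",cv2.resize(s["pixels"][230:320,300:420],None,fx=6,fy=6,interpolation=cv2.INTER_CUBIC))
print(bot.current_opening(),bot.current_contact_force(),bot.current_ee_pos(),bot.current_clock())
E
```

```text
0.007940079191937026 [-3.68610369 -0.66700759 11.77412666] [0.55380305 0.00481278 0.0436488 ] 56.225
```

View pics/o_w.png

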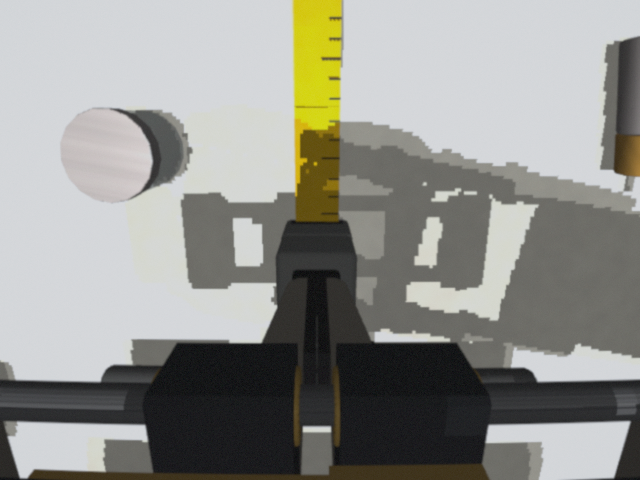

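View pics/o_s.png

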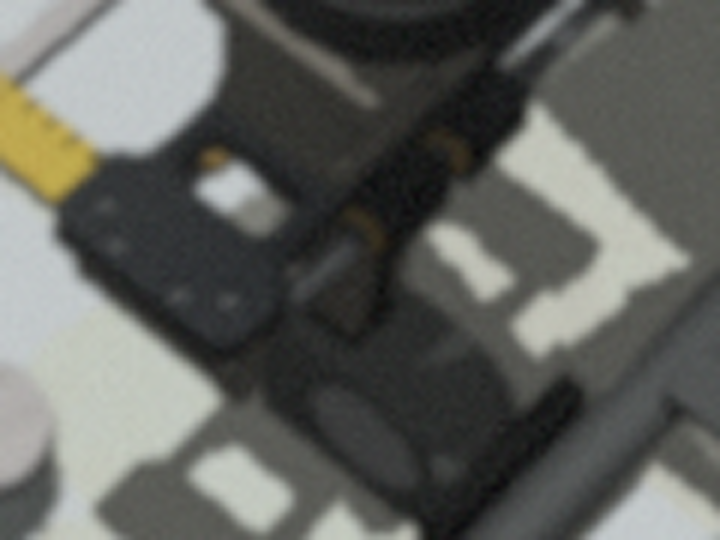

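```bash
python3 - <<'E'
from workcell import bot
from h import *
z=.0418
for i in range(5):
    z-=.0004
    bot.line_to([.553,.005,z],max_speed=.02)
    f=float(bot.current_contact_force()[2])
    print(round(z,4),np.round(bot.current_ee_pos(),4),np.round(bot.current_contact_force(),1),round(bot.current_clock(),2))
    if f>15.5: break
bot.line_to([.553,.005,.12],max_speed=.1)
w=bot.read_camera("wrist");cv2.imwrite("pics/p_w.png",w["pixels"]);w["ee"]=bot.current_ee_pos();import pickle;pickle.dump(w,open("p_w.pkl","wb"))
t=bot.read_camera("top");cv2.imwrite("pics/p_t.png",cv2.resize(t["pixels"][170:370,180:380],None,fx=3,fy=3,interpolation=cv2.INTER_CUBIC))
print(np.round(bot.current_contact_force(),1),bot.current_clock())
E
```

```text
0.0414 [0.554  0.0048 0.0437] [-4.3 -0.1 14.1] 56.48
0.041 [0.5543 0.0048 0.0437] [-4.6 -0.2 15.3] 56.73
0.0406 [0.5545 0.0047 0.0437] [-5.4  0.1 17.5] 56.98
[-0.8  0.1 -0.2] 58.0167
```

View pics/p_w.png

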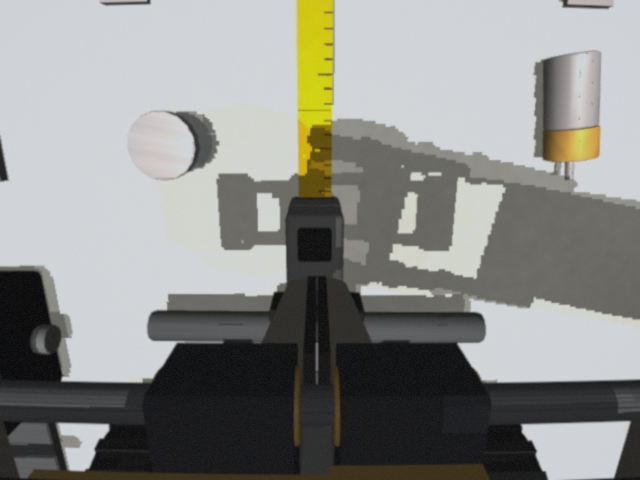

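View pics/p_t.png

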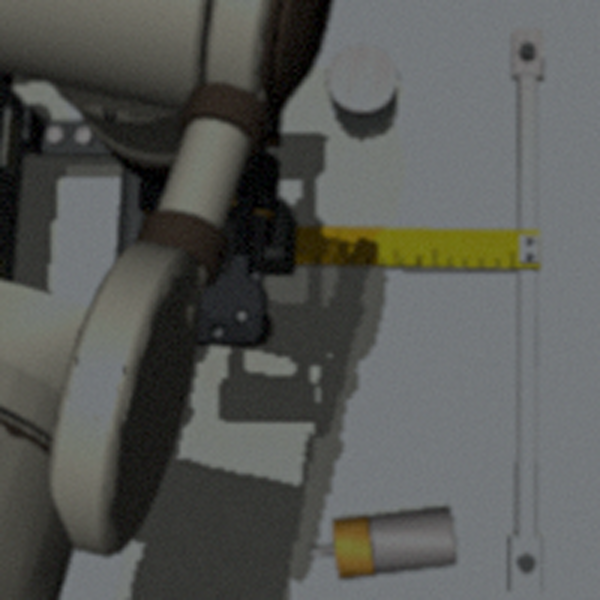

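```bash
python3 -c "
from workcell import bot
bot.job_done();print(bot.current_clock())"
```

```text
the job is handed in; nothing more can be done
the job is handed in; nothing more can be done
```

I hooked the tape over the far edge of the datum bar and drew the case back along the rover's centreline until the heel bore on the bumper pad. I then set it down, let go, pressed the lock tab to its stop and handed the job in at about 58 s of the 64 s allowed. `job_done` reports no verdict, so what follows rests on my own checks.

**Last checks:**
- **Hook:** it caught with a steady spring pull of about 2 N. In the last top picture the blade end is still over the far edge, in the same place as before I pressed the tab.
- **Heel:** it bore on the pad with about 3 N for over 0.3 s. After I let go, the wrist picture showed the heel against the pad and roughly on its centre; I did not measure the gap.
- **Lock tab:** it went down about 4.8 mm from first contact. The height then stopped changing while the force rose to 17.5 N, so it was against its stop.
- **Other things on the bench:** the jar and the gear motor look unmoved. I did not measure any bystander at the end, and the last views do not show the driver and wrench.

**What disagreed:**
- **Fingertip height:** the closed fingertips met the tab about 27 mm lower in TCP height than the stated tool frame implies. The wrist picture gave about 24 mm. I had to lower further under force checks, which cost about 15 s.
- **Pad position:** contact put the pad face about 5 mm further from the bar than my first picture estimate, probably because I took its shadow for the edge. I went by the contact force.
- **Sideways force:** about 5 N of sideways force built up while pressing the tab, and the tool drifted about 1.5 mm.

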